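Set and lock the dose stop of a syringe filling stand

TASK

Set the dose stop of the syringe filling stand and lock it: turn the stop screw clockwise by its thumb piece until its red pointer stands over the red mark on the bridge. Then swing the lock nut's bar clockwise to run the brass nut down onto its washer, and tighten it firmly, with about 7 N at the ball and never over 10 N, which would strip the bridge's thread. Leave the setting on the mark and the things lying around in their places.

Things in the scene. Friction and masses are not known exactly. Their poses are not given: they have to be found in the camera images.
- filling_stand: Heavy fixed syringe filling stand: white base 165x110x17 mm, aluminium column at the rear, white bridge reaching forward over an upright syringe and ending in a graduated round boss 72 mm across. Origin: centre of the base's underside; own x points from the front (red mark) to the column, z up. Screw axis vertical at x -22, y 0 mm; bridge top flat and free, 190 mm above the origin.
- bridge_top (a point): Point where the screw axis meets the top face of the bridge.
- red_mark (a point): Red line on the top of the boss, 31 mm from the screw axis towards the stand's front (its own -x), level with the bridge top.
- stop_screw (a joint): Turn of the stop screw in rad: 0 when its pointer stands over the red mark, negative while it must still turn clockwise (seen from above). Right-hand thread 18 mm across, 6 mm a turn, drags with about 0.06 N m. Its steel thumb piece is a flat bar on the axis, 26 mm long, 9 mm thick, from 30 to 47 mm above the bridge top (up to 1 mm higher at the start); the end with the red stripe is the pointer.
- pointer (a point): Middle of the pointer end (red stripe) of the thumb piece, 13 mm from the screw axis and 38.5 mm above the bridge top.
- lock_nut: Brass hexagon lock nut on the screw, 38 mm across flats, 16 mm thick, with a steel tommy bar (8 mm rod, black 15 mm ball at its end) out of one flat at mid height. Origin: centre of its underside; own x runs along the bar. Starts 1.9 to 3.6 mm above the washer, i.e. 2.0 to 3.8 rad from touching it; clockwise carries it down 6 mm a turn with 0.07 N m of drag, without turning the screw.
- bar_end (a point): Centre of the black ball at the end of the lock nut's tommy bar, 55 mm from the screw axis, 14 to 18 mm above the bridge top. Pushed clockwise it resists with 1.3 N while the nut runs free; once the nut is on the washer the resistance climbs to 7 N within about 0.3 rad, and the nut stays where it is left. A finger that does not turn with the bar rubs on the ball.
- washer: Loose steel washer 48 mm across, 6 mm thick, lying on the bridge round the screw under the lock nut. Origin: centre of its underside. With 7 N at the ball (0.4 N m) the nut presses on it with about 40 N.
- tape: Bystander: roll of tape 58 mm across, 12 mm high, lying on the chart folder at the right. Origin: underside centre.
- spare_syringe: Bystander: spare syringe 116 mm long lying in the steel dish at the left.
- gauze_a: Bystander: flat gauze pouch 60x88x9 mm, front left.
- gauze_b: Bystander: second gauze pouch 60x88x9 mm, front left.
- pot: Bystander: steel gallipot cup 63 mm across, 38 mm high, left of the stand.
- drug_vial_a: Bystander: amber vial 25 mm across, 49 mm tall, behind the stand.
- drug_vial_b: Bystander: white vial 22 mm across, 44 mm tall with red stopper, behind the stand.
There are look-alikes about, which are no part of the job. Of the things that look like the filling_stand, the larger one is meant.

How it is judged:
By the outcome, as a careful person would: the job done as asked, in the order asked, and still so for the second after the job is handed in, with the robot touching nothing.
It also fails if it takes over 54 s, if anything falls off the work surface, if the arm or the gripper's body presses on something with over 40 N, if the wrist force passes 120 N, or if a joint passes its speed limit or range.

ROBOT

A 7-joint arm with a two-finger parallel gripper is mounted at the origin on a cart in front of the work surface, level with it; the furniture and walls round the work are solid. World frame = base frame: x ahead of the robot, y to its left, z up, the work surface at z = 0. Lengths are in m, angles in rad, forces in N, time in s.
With the tool pointing down it reaches from about 0.425 to 0.825 m from the base axis. Payload 3.6 kg.
Tool frame: the origin (TCP) lies midway between the tips of the shut fingers; the grasp point (between the pads) lies env.grasp_offset behind it (env.grasp_offset is the distance from the TCP to the grasp point, in m); z points along the fingers, y is the line along which they close (so a half turn about z gives the same grasp; the last joint's range is limited). The gripper opens to 85 mm and grips with 20 to 120 N. Pads are 22 mm wide; open, the fingers measure 114 mm over their backs; the gripper's body (76 mm by 85 mm) begins 54 mm behind the grasp point. The pads swing forward as they close: fully open they stand 13 mm farther back than shut.
Start: joints at [-1.167, 0.615, -0.013, 1.423, 0.008, 1.103, -0.04], TCP at [0.271, 0.591, 0.231] pointing down, gripper open.
Joint ranges: [-3.12, 3.12], [-0.3, 2.06], [-1.34, 1.32], [0.26, 2.42], [-1.36, 4.5], [0.01, 1.98], [-2.84, 2.84]. Speed limits (rad/s): [2.79, 2.79, 3.14, 3.14, 3.14, 3.14, 3.14].

INTERFACE

Orientations are given as a rotation vector (axis times angle).
In Python, from workcell import sensors, get_image, get_calibration, workorder, env gives the robot as it stands.
- The arm moves only by the tool move_arm, never from a script. Its argument "deltas" is a list of rows, each an object of numbers: "tx", "ty", "tz": the shift along the tool's x, y, z in units of 0.15 m (1.0 is 0.15 m); "rx", "ry", "rz": the turn, a rotation vector about the tool's x, y, z in units of 60 degrees (1.0 is 60 degrees). In form: [{"tx": .., "ty": .., "tz": .., "rx": .., "ry": .., "rz": ..}, ...]. A call has 1 to 12 rows; each row shifts and turns the commanded pose from where the row before left it, along the tool's axes as they then stand; what a row does not reach is not made up. A row lasts 1/12 s, in which the tool goes at most 41.7 mm and 7.16 degrees, less where a joint would pass 70% of its speed; a pose out of reach is approached as far as the arm can. A call with a number of a shift or a turn outside -1 to 1 is refused whole. A call with a gripper value outside its range is refused whole. "grip" is the finger opening in mm, from 0 to 85.4, set as the call begins (left out, the last holds). The fingers move at their own pace and stop on an object; "squeeze" is the grip in N (left out, the last holds). Time passes only in rows, so rows that do not move let the fingers close. It gives the time, the measured TCP pose, the force, the opening and the grip force at its end, in the units of the state.
- sensors.state(): the state, without advancing time (a new reading comes with each control period).
- get_image(name): name is "scene" or "top"; returns the picture (384x512x3 uint8, red, green, blue); there is no depth.
- get_calibration(name): a dict with "K" (3x3 intrinsics, pixels), "R" (3x3) and "t" (3): a world point X has camera coordinates R X + t. Camera axes: x right, y down, z forward; pixel columns grow to the right and rows downward; lengths in m; the calibration is good to about 2 mm. A picture is of the moment at which its call begins. get_calibration takes no time and is no camera call.
- workorder.close_job(): hands the job in; it is judged then, once.
The state is a dict: "clock": time; "q": joint angles; "joint_velocities": joint speeds; "tau": joint torques, N m; "position": TCP position; "eef_rot": TCP orientation; "contact_force": force on the tool from outside, world axes, zero at the start; "torque": the same for the moment, N m; "grip_width": opening from 0.0 (shut) to 1.0 (fully open); "grasp_force": force on a finger pad.
Only numpy, scipy, OpenCV 4.12 (cv2) and the standard library are available. Lean on these libraries where they do the work, as an engineer would, in place of code of your own. Each camera call takes 0.05 s, during which the arm holds its last target. There are 200 camera calls.

## Working session

There is one attempt and no reset: what is moved stays moved. The work goes in short steps, Python scripts to look and compute and a tool call to move; the robot and the scene stay as the last step left them, time stands still between calls to the robot, and variables do not carry over. Pictures are saved under pics/ and viewed, at most 10 in all, crops included, and the job is handed in when it is done.

Besides the shell and the picture viewer there is one more tool, called in YAML: its name, and indented under it one key for each argument. move_arm: Moves the arm, as the interface text tells. Shifts and turns lie within -1 to 1; 1 stands for 0.15 m of shift or 60 degrees of turn. Its arguments: {"type":"object","properties":{"deltas":{"type":"array","items":{"type":"object","properties":{"tx":{"type":"number"},"ty":{"type":"number"},"tz":{"type":"number"},"rx":{"type":"number"},"ry":{"type":"number"},"rz":{"type":"number"}}}},"grip":{"type":"number"},"squeeze":{"type":"number"}},"required":["deltas"]}

```bash
mkdir -p pics; ls
python3 - <<'E'
from workcell import sensors,get_image,get_calibration,env
import cv2,numpy as np
print(sensors.state(), env.grasp_offset)
for n in("scene","top"):
    c=get_calibration(n);print(n,c)
    cv2.imwrite(f"pics/{n}0.png",get_image(n)[:,:,::-1])
E
```

```text
pics
{'clock': 0.0, 'q': array([-1.16750306,  0.61593207, -0.01261021,  1.42494933,  0.00808038,
        1.10337772, -0.04039274]), 'joint_velocities': array([ 1.82112821e-03, -9.88213292e-04, -2.84960086e-05,  1.30346880e-03,
       -5.46541913e-06,  7.96915191e-04, -1.42564511e-03]), 'tau': array([ 4.01039333e-04, -4.69216061e+01,  2.59108068e-01, -1.71027249e+01,
        9.99337732e-03,  9.61525308e-03,  1.17381635e-06]), 'position': array([0.2705083 , 0.59017735, 0.2301131 ]), 'eef_rot': array([-0.66972663, -3.06882731,  0.00402328]), 'contact_force': array([0.69191162, 0.38333559, 0.28598316]), 'torque': array([-0.04201582,  0.00387003,  0.03006697]), 'grasp_force': 0.0, 'grip_width': 1.000954780554983} 0.0187
scene {'K': array([[464.86585084,   0.        , 255.3347342 ],
       [  0.        , 464.86585084, 185.17536557],
       [  0.        ,   0.        ,   1.        ]]), 'R': array([[-0.44873691, -0.89329707,  0.02560334],
       [-0.44700288,  0.1995538 , -0.87199008],
       [ 0.77383694, -0.4027389 , -0.48885352]]), 't': array([0.29319654, 0.36322364, 1.15110187])}
top {'K': array([[355.62785954,   0.        , 254.24589306],
       [  0.        , 355.62785954, 190.00771472],
       [  0.        ,   0.        ,   1.        ]]), 'R': array([[-0.05781851, -0.99830918, -0.00598359],
       [-0.97816152,  0.05784818, -0.19963372],
       [ 0.19964231, -0.00568961, -0.97985232]]), 't': array([0.0698558 , 0.52976491, 1.120127  ])}
```

View pics/scene0.png

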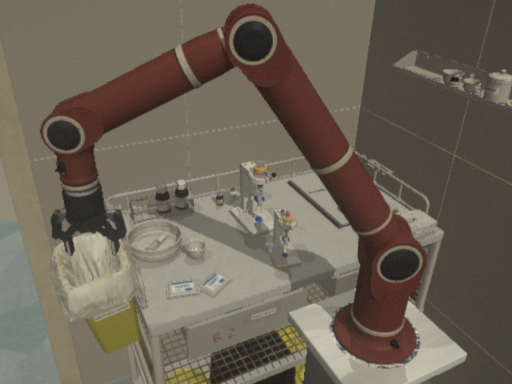

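View pics/top0.png

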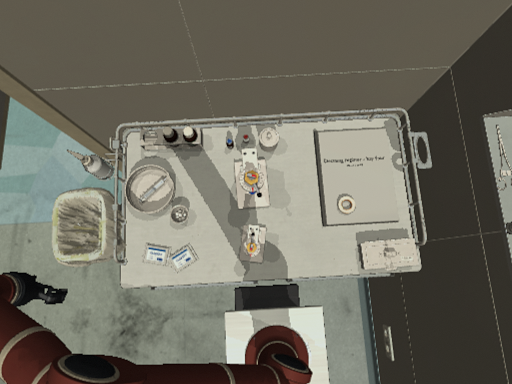

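Two stands could be meant: the rear one (top view 251,180; scene 258,195) and the front one (top 253,242; scene 285,235). The rear one looks larger, so I'll check it in a close crop.

Run:
```python
import cv2,numpy as np
s=cv2.imread("pics/scene0.png");t=cv2.imread("pics/top0.png")
a=cv2.resize(s[155:245,220:310],(400,400),interpolation=cv2.INTER_CUBIC)
b=cv2.resize(t[145:215,215:285],(400,400),interpolation=cv2.INTER_CUBIC)
cv2.imwrite("pics/c1.png",np.hstack([a,b]))
```

```text
(no output)
```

View pics/c1.png

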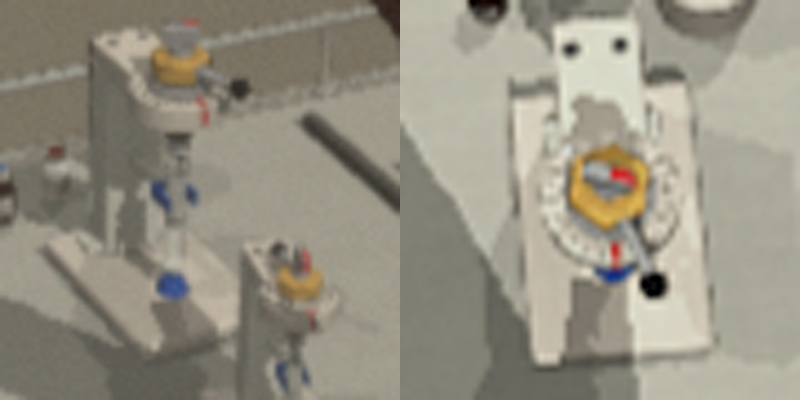

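The rear stand is the larger: the boss's red mark is near top (252.6,189), the ball near (259,195), the pointer near (254,176), and the nut near (251,178). Next I'll measure these.

```bash
cat > h.py <<'E'
import numpy as np,cv2
from workcell import sensors,get_image,get_calibration
def plane(n,uv,z):
    c=get_calibration(n);d=c["R"].T@np.linalg.solve(c["K"],[uv[0],uv[1],1.]);o=-c["R"].T@c["t"]
    return o+d*(z-o[2])/d[2]
def proj(n,X):
    c=get_calibration(n);p=c["K"]@(c["R"]@np.asarray(X)+c["t"]);return p[:2]/p[2]
def blobs(img,box,kind):
    x0,y0,x1,y1=box;r=img[y0:y1,x0:x1].astype(int);R,G,B=r[...,0],r[...,1],r[...,2]
    if kind=="red": w=np.clip((R-np.maximum(G,B)-40),0,None)*(G-B<40)
    if kind=="brass": w=((R-B>60)&(G-B>35)).astype(int)*100
    if kind=="black": w=np.clip(70-r.max(2),0,None)
    n,l,st,_=cv2.connectedComponentsWithStats((w>0).astype(np.uint8),connectivity=8)
    out=[]
    for i in range(1,n):
        ys,xs=np.nonzero(l==i);ww=w[ys,xs]
        if len(xs)>1: out.append((round(x0+np.average(xs,weights=ww),2),round(y0+np.average(ys,weights=ww),2),len(xs)))
    return out
E
python3 - <<'E'
from h import *
for n,box in(("top",(230,150,275,212)),("scene",(235,155,282,190))):
    I=cv2.imread(f"pics/{n}0.png")[:,:,::-1]
    for k in("red","brass","black"):
        for b in blobs(I,box,k): print(n,k,b,[plane(n,b,z).round(4)[:2].tolist() for z in(.19,.206,.2285)])
E
```

```text
top red (np.float64(253.41), np.float64(175.26), 11) [[0.5494, 0.0395], [0.5454, 0.0396], [0.5399, 0.0397]]
top red (np.float64(252.2), np.float64(188.76), 8) [[0.5092, 0.0453], [0.5059, 0.0453], [0.5012, 0.0453]]
top brass (np.float64(251.33), np.float64(177.62), 107) [[0.5426, 0.046], [0.5388, 0.046], [0.5334, 0.0459]]
top black (np.float64(256.0), np.float64(183.57), 2) [[0.524, 0.0334], [0.5204, 0.0335], [0.5154, 0.0338]]
top black (np.float64(258.81), np.float64(194.47), 14) [[0.4912, 0.0271], [0.4881, 0.0274], [0.4839, 0.0278]]
scene red (np.float64(262.56), np.float64(160.0), 2) [[0.6258, -0.0076], [0.5971, 0.0079], [0.5568, 0.0297]]
scene red (np.float64(264.9), np.float64(177.8), 3) [[0.5122, 0.0432], [0.4862, 0.0575], [0.4496, 0.0777]]
scene red (np.float64(265.95), np.float64(180.7), 5) [[0.4944, 0.049], [0.4688, 0.0632], [0.4328, 0.0831]]
scene brass (np.float64(259.92), np.float64(169.48), 62) [[0.5683, 0.0318], [0.541, 0.0464], [0.5025, 0.0669]]
scene black (np.float64(273.27), np.float64(174.55), 12) [[0.5206, 0.0092], [0.4944, 0.0243], [0.4575, 0.0456]]
```

Run:
```python
from h import *
I=cv2.imread("pics/top0.png");g=cv2.GaussianBlur(cv2.cvtColor(I,6),(1,3),0).astype(float)
def P(c): return plane("top",((c[0])/5.714+215-.41,c[1]/5.714+145-.41),.017)
for a,b in(((685,80),(712,350)),((513,95),(535,365)),((535,365),(712,350))):
    p,q=P((a[0]-400,a[1])),P((b[0]-400,b[1]));d=p-q;print(p.round(4),q.round(4),np.degrees(np.arctan2(d[1],d[0])).round(2))
# row-wise edges
for lo,hi,nm in((228,246,'L'),(262,276,'R')):
    pts=[]
    for r in range(160,206):
        d=np.abs(np.diff(g[r,lo:hi]));i=d.argmax()
        if d[i]>12:
            s=slice(max(i-1,0),i+2);pts.append((lo+np.average(np.arange(len(d))[s],weights=d[s])+.5,r))
    W=np.array([plane("top",p,.017)[:2] for p in pts])
    v=cv2.fitLine(W.astype(np.float32),cv2.DIST_HUBER,0,.001,.01).ravel()
    print(nm,len(pts),v.round(4),np.degrees(np.arctan(v[1]/v[0])).round(2))
cv2.imwrite("pics/c2.png",np.hstack([cv2.resize(I[165:200,235:270],(560,560),interpolation=cv2.INTER_LANCZOS4)]))
```

```text
[ 0.6493 -0.0032  0.017 ] [ 0.483  -0.0086  0.017 ] 1.85
[0.6461 0.1014 0.017 ] [0.4802 0.0962 0.017 ] 1.81
[0.4802 0.0962 0.017 ] [ 0.483  -0.0086  0.017 ] 91.53
L 46 [ 0.9952 -0.0978  0.5684  0.0858] -5.61
R 46 [ 0.9994  0.036   0.5302 -0.0076] 2.07
```

View pics/c2.png

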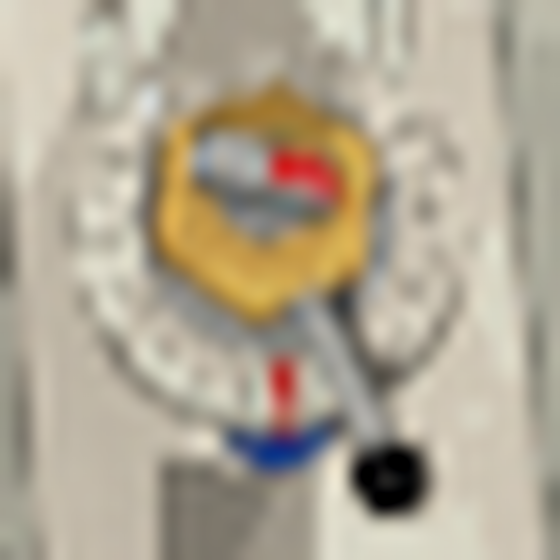

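move_arm:
  deltas:
    - {"tz": -0.27}
    - {"tz": -0.27}
    - {"tz": -0.2,"rz": 0.1}
    - {"rz": 0.1}
  grip: 45

```text
invalid input at $.deltas[0]: expected keys tx, ty, tz, rx, ry, rz
```

The stand's yaw is about 1.8°, with its screw axis near (0.540, 0.0455). The pointer lies at about 250° in world and the ball at about 200°, so I'll lift and move over the stand.

move_arm:
  deltas:
    - {"tx": 0,"ty": 0,"tz": -0.25,"rx": 0,"ry": 0,"rz": 0}
    - {"tx": 0,"ty": 0,"tz": -0.25,"rx": 0,"ry": 0,"rz": 0}
    - {"tx": 0,"ty": 0,"tz": -0.2,"rx": 0,"ry": 0,"rz": 0}
    - {"tx": -0.197,"ty": -0.16,"tz": 0,"rx": 0,"ry": 0,"rz": 0}
    - {"tx": -0.197,"ty": -0.16,"tz": 0,"rx": 0,"ry": 0,"rz": 0}
    - {"tx": -0.197,"ty": -0.16,"tz": 0,"rx": 0,"ry": 0,"rz": 0}
    - {"tx": -0.197,"ty": -0.16,"tz": 0,"rx": 0,"ry": 0,"rz": 0}
    - {"tx": -0.197,"ty": -0.16,"tz": 0,"rx": 0,"ry": 0,"rz": 0}
    - {"tx": -0.197,"ty": -0.16,"tz": 0,"rx": 0,"ry": 0,"rz": 0}
    - {"tx": -0.197,"ty": -0.16,"tz": 0,"rx": 0,"ry": 0,"rz": 0}
    - {"tx": -0.197,"ty": -0.16,"tz": 0,"rx": 0,"ry": 0,"rz": 0}
  grip: 45

```text
clock: 1.02
position: [0.406, 0.3158, 0.336]
eef_rot: [-0.67, -3.069, 0.001]
contact_force: [1.1, -0.9, 0.7]
grip_width: 0.526
grasp_force: 0.0
```

move_arm:
  deltas:
    - {"tx": -0.197,"ty": -0.16,"tz": 0,"rx": 0,"ry": 0,"rz": 0}
    - {"tx": -0.197,"ty": -0.16,"tz": 0,"rx": 0,"ry": 0,"rz": 0}
    - {"tx": -0.197,"ty": -0.16,"tz": 0,"rx": 0,"ry": 0,"rz": 0}
    - {"tx": -0.197,"ty": -0.16,"tz": 0,"rx": 0,"ry": 0,"rz": 0}
    - {"tx": -0.197,"ty": -0.16,"tz": 0,"rx": 0,"ry": 0,"rz": 0}
    - {"tx": -0.197,"ty": -0.16,"tz": 0,"rx": 0,"ry": 0,"rz": 0}
    - {"tx": -0.197,"ty": -0.16,"tz": 0,"rx": 0,"ry": 0,"rz": 0}
    - {"tx": -0.197,"ty": -0.16,"tz": 0,"rx": 0,"ry": 0,"rz": 0}

```text
clock: 1.68
position: [0.5408, 0.0431, 0.336]
eef_rot: [-0.669, -3.069, 0.0]
contact_force: [0.9, 0.5, -0.8]
grip_width: 0.532
grasp_force: 0.0
```

move_arm:
  deltas:
    - {"tx": 0,"ty": 0,"tz": 0,"rx": 0,"ry": 0,"rz": 0.115}
    - {"tx": 0,"ty": 0,"tz": 0,"rx": 0,"ry": 0,"rz": 0.115}
    - {"tx": 0,"ty": 0,"tz": 0,"rx": 0,"ry": 0,"rz": 0.115}
    - {"tx": 0,"ty": 0,"tz": 0,"rx": 0,"ry": 0,"rz": 0.115}
    - {"tx": 0,"ty": 0,"tz": 0,"rx": 0,"ry": 0,"rz": 0.115}
    - {"tx": 0,"ty": 0,"tz": 0,"rx": 0,"ry": 0,"rz": 0.115}
    - {"tx": 0,"ty": 0,"tz": 0,"rx": 0,"ry": 0,"rz": 0.115}
    - {"tx": 0,"ty": 0,"tz": 0,"rx": 0,"ry": 0,"rz": 0.115}
    - {"tx": 0,"ty": 0,"tz": 0,"rx": 0,"ry": 0,"rz": 0.115}
    - {"tx": 0,"ty": 0,"tz": 0,"rx": 0,"ry": 0,"rz": 0.115}
    - {"tx": 0,"ty": 0,"tz": 0,"rx": 0,"ry": 0,"rz": 0.115}
    - {"tx": 0,"ty": 0,"tz": 0,"rx": 0,"ry": 0,"rz": 0.115}

```text
clock: 2.68
position: [0.5402, 0.0449, 0.3358]
eef_rot: [-2.537, -1.852, 0.002]
contact_force: [0.5, 0.5, 0.2]
grip_width: 0.531
grasp_force: 0.0
```

```bash
cat >> h.py <<'E'
from scipy.spatial.transform import Rotation as Ro
def rep(target=None):
    s=sensors.state();M=Ro.from_rotvec(s["eef_rot"]).as_matrix()
    yaw=np.degrees(np.arctan2(M[1,1],M[0,1]))
    print("t",round(s["clock"],2),"p",s["position"].round(4),"yawY",yaw.round(2),"q7",s["q"][6].round(3),"F",s["contact_force"].round(2),"T",s["torque"].round(3),"w",round(s["grip_width"]*85.4,1),"g",round(s["grasp_force"],1),"zax",M[:,2].round(4))
    if target is not None: print("tool delta units",(M.T@(np.array(target)-s["position"])/.15).round(4))
    return s,M,yaw
E
python3 -c "
from h import *
rep([.540,.0455,.30])"
```

```text
t 2.68 p [0.5402 0.0449 0.3358] yawY -17.76 q7 -0.233 F [0.5  0.54 0.24] T [0.012 0.007 0.038] w 45.3 g 0.0 zax [-0.0014 -0.     -1.    ]
tool delta units [ 0.0033 -0.0022  0.2386]
```

move_arm:
  deltas:
    - {"tx": 0.003,"ty": -0.002,"tz": 0.15,"rx": 0,"ry": 0,"rz": 0}
    - {"tx": 0,"ty": 0,"tz": 0.15,"rx": 0,"ry": 0,"rz": 0}
    - {"tx": 0,"ty": 0,"tz": 0.15,"rx": 0,"ry": 0,"rz": 0}
    - {"tx": 0,"ty": 0,"tz": 0.15,"rx": 0,"ry": 0,"rz": 0}
    - {"tx": 0,"ty": 0,"tz": 0.1,"rx": 0,"ry": 0,"rz": 0}
    - {"tx": 0,"ty": 0,"tz": 0.058,"rx": 0,"ry": 0,"rz": 0}
    - {"tx": 0,"ty": 0,"tz": 0,"rx": 0,"ry": 0,"rz": 0}

```text
clock: 3.27
position: [0.539, 0.0455, 0.2205]
eef_rot: [-2.53, -1.858, 0.007]
contact_force: [0.1, -0.3, 0.4]
grip_width: 0.523
grasp_force: 0.0
```

move_arm:
  deltas:
    - {"tx": 0,"ty": 0,"tz": 0,"rx": 0,"ry": 0,"rz": 0}
    - {"tx": 0,"ty": 0,"tz": 0,"rx": 0,"ry": 0,"rz": 0}
    - {"tx": 0,"ty": 0,"tz": 0,"rx": 0,"ry": 0,"rz": 0}
    - {"tx": 0,"ty": 0,"tz": 0,"rx": 0,"ry": 0,"rz": 0}
    - {"tx": 0,"ty": 0,"tz": 0,"rx": 0,"ry": 0,"rz": 0}
    - {"tx": 0,"ty": 0,"tz": 0,"rx": 0,"ry": 0,"rz": 0}
  grip: 0
  squeeze: 20

```text
clock: 3.77
position: [0.5396, 0.0458, 0.2238]
eef_rot: [-2.53, -1.858, 0.0]
contact_force: [-3.8, 0.8, 4.9]
grip_width: 0.101
grasp_force: 23.5
```

```bash
python3 -c "
from h import *
rep([.540,.0455,.222])"
```

```text
t 3.77 p [0.5396 0.0458 0.2238] yawY -17.42 q7 -0.166 F [-3.8   0.79  4.9 ] T [ 0.192  0.92  -0.042] w 8.6 g 23.5 zax [-0.0014  0.0016 -1.    ]
tool delta units [-0.0009  0.0034  0.0123]
```

move_arm:
  deltas:
    - {"tx": 0,"ty": 0,"tz": -0.01,"rx": 0,"ry": 0,"rz": 0}
    - {"tx": 0,"ty": 0,"tz": 0,"rx": 0,"ry": 0,"rz": 0.1}
    - {"tx": 0,"ty": 0,"tz": 0,"rx": 0,"ry": 0,"rz": 0.1}
    - {"tx": 0,"ty": 0,"tz": 0,"rx": 0,"ry": 0,"rz": 0.1}
    - {"tx": 0,"ty": 0,"tz": 0,"rx": 0,"ry": 0,"rz": 0}
    - {"tx": 0,"ty": 0,"tz": 0,"rx": 0,"ry": 0,"rz": 0}

```text
clock: 4.27
position: [0.5394, 0.0458, 0.2237]
eef_rot: [-2.789, -1.444, 0.003]
contact_force: [-2.8, 0.7, -3.1]
grip_width: 0.099
grasp_force: 22.5
```

```bash
python3 -c "
from h import *
rep([.540,.0455,.222])"
```

```text
t 4.27 p [0.5394 0.0458 0.2237] yawY -35.26 q7 -0.426 F [-2.78  0.73 -3.12] T [ 0.194  0.656 -0.062] w 8.5 g 22.5 zax [-2.5e-03  3.0e-04 -1.0e+00]
tool delta units [0.0006 0.0042 0.011 ]
```

move_arm:
  deltas:
    - {"tx": 0,"ty": 0,"tz": 0.001,"rx": 0,"ry": 0,"rz": 0.1}
    - {"tx": 0,"ty": 0,"tz": 0.001,"rx": 0,"ry": 0,"rz": 0.1}
    - {"tx": 0,"ty": 0,"tz": 0.001,"rx": 0,"ry": 0,"rz": 0.1}
    - {"tx": 0,"ty": 0,"tz": 0.001,"rx": 0,"ry": 0,"rz": 0.1}
    - {"tx": 0,"ty": 0,"tz": 0.001,"rx": 0,"ry": 0,"rz": 0.1}
    - {"tx": 0,"ty": 0,"tz": 0.001,"rx": 0,"ry": 0,"rz": 0.1}
    - {"tx": 0,"ty": 0,"tz": 0.001,"rx": 0,"ry": 0,"rz": 0.1}
    - {"tx": 0,"ty": 0,"tz": 0.001,"rx": 0,"ry": 0,"rz": 0.1}
    - {"tx": 0,"ty": 0,"tz": 0,"rx": 0,"ry": 0,"rz": 0}
    - {"tx": 0,"ty": 0,"tz": 0,"rx": 0,"ry": 0,"rz": 0}
    - {"tx": 0,"ty": 0,"tz": 0,"rx": 0,"ry": 0,"rz": 0}

```text
clock: 5.18
position: [0.5393, 0.0459, 0.2228]
eef_rot: [-3.135, -0.188, 0.004]
contact_force: [-4.2, 1.3, 0.9]
grip_width: 0.096
grasp_force: 22.9
```

```bash
python3 -c "
from h import *
rep([.540,.0455,.222])
I=get_image('scene')
J=get_image('top')
cv2.imwrite('pics/s1.png',np.hstack([cv2.resize(I[145:195,235:285],(400,400),interpolation=cv2.INTER_CUBIC),cv2.resize(J[160:200,230:270],(400,400),interpolation=cv2.INTER_CUBIC)])[:,:,::-1])"
```

```text
t 5.18 p [0.5393 0.0459 0.2228] yawY -83.14 q7 -1.11 F [-4.17  1.34  0.9 ] T [ 0.314  1.114 -0.046] w 8.2 g 22.9 zax [-0.0029  0.0013 -1.    ]
tool delta units [0.0042 0.0029 0.0055]
```

View pics/s1.png

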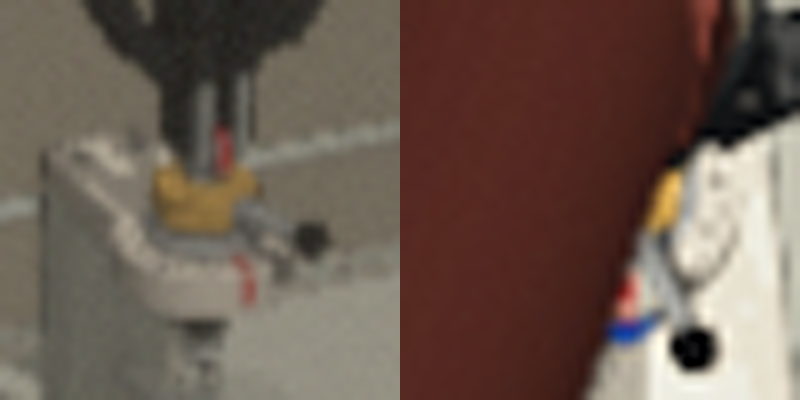

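move_arm:
  deltas:
    - {"tx": 0,"ty": 0,"tz": 0,"rx": 0,"ry": 0,"rz": 0.044}
    - {"tx": 0,"ty": 0,"tz": 0,"rx": 0,"ry": 0,"rz": 0.042}
    - {"tx": 0,"ty": 0,"tz": 0,"rx": 0,"ry": 0,"rz": 0}
    - {"tx": 0,"ty": 0,"tz": 0,"rx": 0,"ry": 0,"rz": 0}
    - {"tx": 0,"ty": 0,"tz": 0,"rx": 0,"ry": 0,"rz": 0}

```text
clock: 5.7
position: [0.5393, 0.0459, 0.2227]
eef_rot: [-3.14, -0.047, 0.005]
contact_force: [-4.6, 1.5, 0.8]
grip_width: 0.098
grasp_force: 22.9
```

```bash
python3 -c "
from h import *
rep([.540,.0455,.222])"
```

```text
t 5.7 p [0.5393 0.0459 0.2227] yawY -88.3 q7 -1.183 F [-4.64  1.49  0.76] T [ 0.34   1.059 -0.048] w 8.4 g 22.9 zax [-0.003   0.0015 -1.    ]
tool delta units [0.0045 0.0029 0.0049]
```

move_arm:
  deltas:
    - {"tx": 0,"ty": 0,"tz": 0,"rx": 0,"ry": 0,"rz": 0}
    - {"tx": 0,"ty": 0,"tz": 0,"rx": 0,"ry": 0,"rz": 0}
    - {"tx": 0,"ty": 0,"tz": 0,"rx": 0,"ry": 0,"rz": 0}
    - {"tx": 0,"ty": 0,"tz": -0.15,"rx": 0,"ry": 0,"rz": 0}
    - {"tx": 0,"ty": 0,"tz": -0.2,"rx": 0,"ry": 0,"rz": 0}
    - {"tx": 0,"ty": 0,"tz": -0.2,"rx": 0,"ry": 0,"rz": -0.11}
    - {"tx": 0,"ty": 0,"tz": -0.1,"rx": 0,"ry": 0,"rz": -0.11}
    - {"tx": 0,"ty": 0,"tz": 0,"rx": 0,"ry": 0,"rz": -0.11}
    - {"tx": 0,"ty": 0,"tz": 0,"rx": 0,"ry": 0,"rz": -0.11}
    - {"tx": 0,"ty": 0,"tz": 0,"rx": 0,"ry": 0,"rz": -0.11}
    - {"tx": 0,"ty": 0,"tz": 0,"rx": 0,"ry": 0,"rz": -0.11}
    - {"tx": 0,"ty": 0,"tz": 0,"rx": 0,"ry": 0,"rz": -0.11}
  grip: 40

```text
clock: 6.7
position: [0.5414, 0.0448, 0.321]
eef_rot: [2.869, 1.277, 0.004]
contact_force: [0.4, -1.2, 0.3]
grip_width: 0.475
grasp_force: 0.0
```

move_arm:
  deltas:
    - {"tx": 0,"ty": 0,"tz": 0,"rx": 0,"ry": 0,"rz": -0.115}
    - {"tx": 0,"ty": 0,"tz": 0,"rx": 0,"ry": 0,"rz": -0.115}
    - {"tx": 0,"ty": 0,"tz": 0,"rx": 0,"ry": 0,"rz": -0.115}
    - {"tx": 0,"ty": 0,"tz": 0,"rx": 0,"ry": 0,"rz": -0.115}
    - {"tx": 0,"ty": 0,"tz": 0,"rx": 0,"ry": 0,"rz": -0.115}
    - {"tx": 0,"ty": 0,"tz": 0,"rx": 0,"ry": 0,"rz": -0.115}
    - {"tx": 0,"ty": 0,"tz": 0,"rx": 0,"ry": 0,"rz": -0.115}
    - {"tx": 0,"ty": 0,"tz": 0,"rx": 0,"ry": 0,"rz": -0.115}
    - {"tx": 0,"ty": 0,"tz": 0,"rx": 0,"ry": 0,"rz": -0.115}
    - {"tx": 0,"ty": 0,"tz": 0,"rx": 0,"ry": 0,"rz": -0.115}
    - {"tx": 0,"ty": 0,"tz": 0,"rx": 0,"ry": 0,"rz": -0.115}
    - {"tx": 0,"ty": 0,"tz": 0,"rx": 0,"ry": 0,"rz": -0.115}
  grip: 30

```text
clock: 7.7
position: [0.5415, 0.0447, 0.321]
eef_rot: [1.307, 2.854, 0.001]
contact_force: [-0.0, 0.2, 0.1]
grip_width: 0.35
grasp_force: 0.0
```

```bash
python3 -c "
from h import *
s,M,y=rep([.4885,.027,.30])
print(s['q'].round(2))
I=get_image('scene')
J=get_image('top')
for n,im,bx in (('scene',I,(235,150,282,190)),('top',J,(230,150,275,212))):
  for k in('red','black'):
    for b in blobs(im,bx,k): print(n,k,b,[plane(n,b,z).round(4)[:2].tolist() for z in(.19,.206,.2285)])
cv2.imwrite('pics/s2.png',np.hstack([cv2.resize(I[145:195,235:285],(400,400),interpolation=cv2.INTER_CUBIC),cv2.resize(J[160:200,230:270],(400,400),interpolation=cv2.INTER_CUBIC)])[:,:,::-1])"
```

```text
t 7.7 p [0.5415 0.0447 0.321 ] yawY 40.78 q7 0.71 F [-0.04  0.22  0.05] T [ 0.028 -0.012 -0.018] w 29.9 g 0.0 zax [ 2.9e-03 -4.0e-04 -1.0e+00]
tool delta units [ 0.1417 -0.3448  0.1387]
[-0.33  0.38  0.3   1.6  -0.12  1.18  0.71]
scene black (np.float64(273.18), np.float64(174.41), 16) [[0.5215, 0.009], [0.4953, 0.0241], [0.4584, 0.0454]]
scene black (np.float64(259.26), np.float64(185.29), 10) [[0.4772, 0.0808], [0.452, 0.0942], [0.4166, 0.1131]]
top red (np.float64(253.3), np.float64(181.15), 1994) [[0.5317, 0.0408], [0.528, 0.0409], [0.5229, 0.041]]
top red (np.float64(273.0), np.float64(209.5), 2) [[0.4449, -0.011], [0.4425, -0.0101], [0.4393, -0.0088]]
top black (np.float64(230.75), np.float64(183.59), 219) [[0.5283, 0.107], [0.5247, 0.106], [0.5196, 0.1047]]
top black (np.float64(273.1), np.float64(163.41), 132) [[0.5819, -0.0206], [0.5774, -0.0196], [0.5711, -0.0181]]
```

View pics/s2.png

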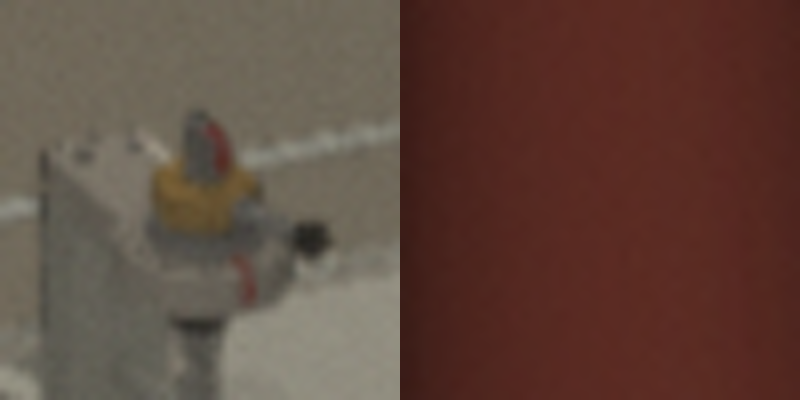

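move_arm:
  deltas:
    - {"tx": 0.067,"ty": -0.1765,"tz": 0,"rx": 0,"ry": 0,"rz": 0}
    - {"tx": 0.067,"ty": -0.1765,"tz": 0,"rx": 0,"ry": 0,"rz": 0}
    - {"tx": 0,"ty": 0,"tz": 0,"rx": 0,"ry": 0,"rz": -0.1187}
    - {"tx": 0,"ty": 0,"tz": 0,"rx": 0,"ry": 0,"rz": -0.1187}
    - {"tx": 0,"ty": 0,"tz": 0,"rx": 0,"ry": 0,"rz": -0.1187}
    - {"tx": 0,"ty": 0,"tz": 0,"rx": 0,"ry": 0,"rz": -0.1187}
    - {"tx": 0,"ty": 0,"tz": 0,"rx": 0,"ry": 0,"rz": -0.1187}
    - {"tx": 0,"ty": 0,"tz": 0,"rx": 0,"ry": 0,"rz": -0.1187}
    - {"tx": 0,"ty": 0,"tz": 0,"rx": 0,"ry": 0,"rz": -0.1187}
    - {"tx": 0,"ty": 0,"tz": 0,"rx": 0,"ry": 0,"rz": -0.1187}
    - {"tx": 0,"ty": 0,"tz": 0,"rx": 0,"ry": 0,"rz": -0.1187}
    - {"tx": 0,"ty": 0,"tz": 0,"rx": 0,"ry": 0,"rz": -0.1187}
  grip: 32

```text
clock: 8.8
position: [0.4878, 0.0259, 0.3207]
eef_rot: [-0.593, 3.083, -0.001]
contact_force: [-0.3, -0.1, -1.1]
grip_width: 0.374
grasp_force: 0.0
```

```bash
python3 -c "
from h import *
s,M,y=rep([.4883,.0254,.194])
print(s['q'].round(2))"
```

```text
t 8.8 p [0.4878 0.0259 0.3207] yawY 111.78 q7 1.876 F [-0.28 -0.06 -1.14] T [-0.031  0.027  0.01 ] w 31.9 g 0.0 zax [ 1.7e-03 -1.0e-04 -1.0e+00]
tool delta units [-7.000e-04 -3.700e-03  8.448e-01]
[-0.15  0.28  0.07  1.73 -0.02  1.13  1.88]
```

Going down around the ball, slowly at the end.

move_arm:
  deltas:
    - {"tx": 0,"ty": -0.004,"tz": 0.2,"rx": 0,"ry": 0,"rz": 0}
    - {"tx": 0,"ty": 0,"tz": 0.2,"rx": 0,"ry": 0,"rz": 0}
    - {"tx": 0,"ty": 0,"tz": 0.15,"rx": 0,"ry": 0,"rz": 0}
    - {"tx": 0,"ty": 0,"tz": 0.1,"rx": 0,"ry": 0,"rz": 0}
    - {"tx": 0,"ty": 0,"tz": 0.04,"rx": 0,"ry": 0,"rz": 0}
    - {"tx": 0,"ty": 0,"tz": 0.04,"rx": 0,"ry": 0,"rz": 0}

```text
clock: 9.3
position: [0.4878, 0.0254, 0.2106]
eef_rot: [-0.586, 3.086, -0.001]
contact_force: [0.4, -0.2, 0.2]
grip_width: 0.376
grasp_force: 0.0
```

move_arm:
  deltas:
    - {"tx": 0,"ty": 0,"tz": 0.04,"rx": 0,"ry": 0,"rz": 0}
    - {"tx": 0,"ty": 0,"tz": 0.04,"rx": 0,"ry": 0,"rz": 0}
    - {"tx": 0,"ty": 0,"tz": 0.032,"rx": 0,"ry": 0,"rz": 0}
    - {"tx": 0,"ty": 0,"tz": 0,"rx": 0,"ry": 0,"rz": 0}

```text
clock: 9.63
position: [0.4871, 0.0257, 0.1936]
eef_rot: [0.589, -3.085, -0.0]
contact_force: [-0.2, -0.2, -0.3]
grip_width: 0.38
grasp_force: 0.0
```

```bash
python3 -c "
from h import *
s,M,y=rep([.4883,.0254,.194])
I=get_image('scene')
cv2.imwrite('pics/s3.png',cv2.resize(I[140:195,230:300],(700,550),interpolation=cv2.INTER_CUBIC)[:,:,::-1])"
```

```text
t 9.63 p [0.4871 0.0257 0.1936] yawY 111.62 q7 1.885 F [-0.16 -0.16 -0.27] T [ 0.041  0.025 -0.035] w 32.5 g 0.0 zax [-8.e-04 -1.e-04 -1.e+00]
tool delta units [-0.0067 -0.005  -0.0026]
```

View pics/s3.png

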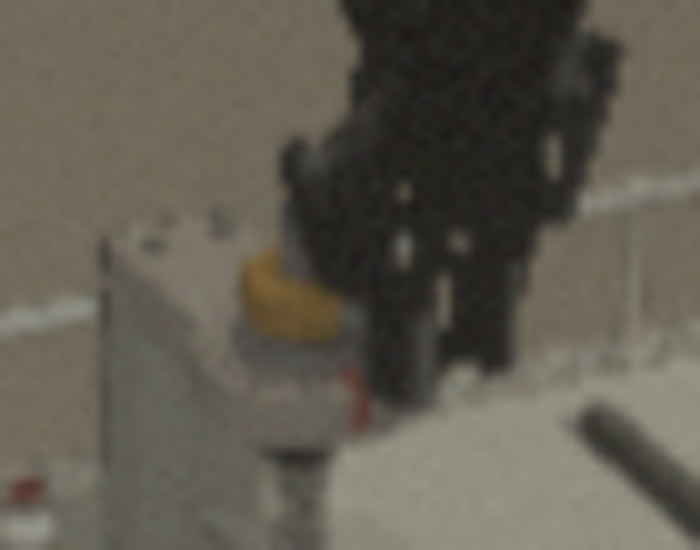

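move_arm:
  deltas:
    - {"tx": -0.005,"ty": 0,"tz": 0,"rx": 0,"ry": 0,"rz": 0}
    - {"tx": 0,"ty": 0,"tz": 0,"rx": 0,"ry": 0,"rz": 0}
    - {"tx": 0,"ty": 0,"tz": 0,"rx": 0,"ry": 0,"rz": 0}
  grip: 22

```text
clock: 9.93
position: [0.4884, 0.0261, 0.1945]
eef_rot: [-0.589, 3.085, -0.0]
contact_force: [-0.6, 0.4, 0.0]
grip_width: 0.26
grasp_force: 0.0
```

move_arm:
  deltas:
    - {"tx": -0.0005,"ty": 0.0192,"tz": 0,"rx": 0,"ry": 0,"rz": 0.05}
    - {"tx": -0.0005,"ty": 0.0192,"tz": 0,"rx": 0,"ry": 0,"rz": 0.05}
    - {"tx": -0.0005,"ty": 0.0192,"tz": 0,"rx": 0,"ry": 0,"rz": 0.05}
    - {"tx": -0.0005,"ty": 0.0192,"tz": 0,"rx": 0,"ry": 0,"rz": 0.05}
    - {"tx": -0.0005,"ty": 0.0192,"tz": 0,"rx": 0,"ry": 0,"rz": 0.05}
    - {"tx": -0.0005,"ty": 0.0192,"tz": 0,"rx": 0,"ry": 0,"rz": 0.05}

```text
clock: 10.43
position: [0.4846, 0.0422, 0.1944]
eef_rot: [-0.095, 3.139, -0.001]
contact_force: [-0.3, -2.0, -1.5]
grip_width: 0.257
grasp_force: 0.7
```

```bash
cat >> h.py <<'E'
AX=np.array([.5393,.046])
def arc(n=0):
    f=[]
    for _ in range(n): get_image("scene"); f.append(sensors.state()["contact_force"])
    s,M,y=rep()
    F=np.mean(f,0) if n else s["contact_force"]
    d=s["position"][:2]-AX;a=np.degrees(np.arctan2(d[1],d[0]))%360
    print("F tool xyz",(M.T@F).round(2),"std",np.std(f,0).round(2) if n else "","r",np.hypot(*d).round(4),"ang",a.round(2),"tangential err yaw",((y+90-a+180)%360-180).round(2),"q",s["q"].round(2))
E
python3 -c "
from h import *
arc(3)"
```

```text
t 10.58 p [0.4843 0.0429 0.1942] yawY 93.72 q7 1.586 F [-0.34 -0.88 -0.3 ] T [-0.07   0.008 -0.025] w 22.2 g 0.1 zax [ 2.e-04 -2.e-04 -1.e+00]
F tool xyz [ 0.01 -0.62  0.53] std [0.33 0.56 0.46] r 0.0551 ang 183.27 tangential err yaw 0.45 q [-0.23  0.41  0.14  1.94 -0.08  0.8   1.59]
```

move_arm:
  deltas:
    - {"tx": -0.002,"ty": 0.0383,"tz": 0,"rx": 0,"ry": 0,"rz": 0.1}
    - {"tx": -0.002,"ty": 0.0383,"tz": 0,"rx": 0,"ry": 0,"rz": 0.1}
    - {"tx": -0.002,"ty": 0.0383,"tz": 0,"rx": 0,"ry": 0,"rz": 0.1}
    - {"tx": -0.002,"ty": 0.0383,"tz": 0,"rx": 0,"ry": 0,"rz": 0.1}
    - {"tx": -0.002,"ty": 0.0383,"tz": 0,"rx": 0,"ry": 0,"rz": 0.1}
    - {"tx": -0.002,"ty": 0.0383,"tz": 0,"rx": 0,"ry": 0,"rz": 0.1}
    - {"tx": -0.002,"ty": 0.0383,"tz": 0,"rx": 0,"ry": 0,"rz": 0.1}
    - {"tx": -0.002,"ty": 0.0383,"tz": 0,"rx": 0,"ry": 0,"rz": 0.1}

```text
clock: 11.25
position: [0.4994, 0.0843, 0.1939]
eef_rot: [-1.192, -2.906, 0.002]
contact_force: [0.4, -1.0, -0.8]
grip_width: 0.259
grasp_force: 0.7
```

```bash
python3 -c "
from h import *
arc(3)"
```

```text
t 11.4 p [0.4999 0.0851 0.194 ] yawY 45.86 q7 0.815 F [ 0.31 -0.06  0.07] T [-0.042  0.011 -0.025] w 22.1 g 0.0 zax [-1.e-04 -0.e+00 -1.e+00]
F tool xyz [-0.24  0.02  0.11] std [0.25 0.06 0.41] r 0.0555 ang 135.27 tangential err yaw 0.6 q [-0.47  0.46  0.37  1.89 -0.22  0.83  0.82]
```

move_arm:
  deltas:
    - {"tx": -0.002,"ty": 0.0383,"tz": 0,"rx": 0,"ry": 0,"rz": 0.1}
    - {"tx": -0.002,"ty": 0.0383,"tz": 0,"rx": 0,"ry": 0,"rz": 0.1}
    - {"tx": -0.002,"ty": 0.0383,"tz": 0,"rx": 0,"ry": 0,"rz": 0.1}
    - {"tx": -0.002,"ty": 0.0383,"tz": 0,"rx": 0,"ry": 0,"rz": 0.1}
    - {"tx": -0.002,"ty": 0.0383,"tz": 0,"rx": 0,"ry": 0,"rz": 0.1}
    - {"tx": -0.002,"ty": 0.0383,"tz": 0,"rx": 0,"ry": 0,"rz": 0.1}
    - {"tx": -0.002,"ty": 0.0383,"tz": 0,"rx": 0,"ry": 0,"rz": 0.1}
    - {"tx": -0.0005,"ty": 0.0192,"tz": 0,"rx": 0,"ry": 0,"rz": 0.05}

```text
clock: 12.07
position: [0.5379, 0.1012, 0.1936]
eef_rot: [-2.209, -2.231, 0.002]
contact_force: [-0.5, 0.4, -0.4]
grip_width: 0.262
grasp_force: 0.7
```

```bash
python3 -c "
from h import *
arc(3)"
```

```text
t 12.22 p [0.5383 0.1012 0.1939] yawY 0.83 q7 0.161 F [ 0.13 -0.53 -0.73] T [ 0.04   0.044 -0.05 ] w 22.0 g 0.2 zax [-6.e-04  2.e-04 -1.e+00]
F tool xyz [ 0.09 -0.42  0.46] std [0.72 0.46 0.2 ] r 0.0552 ang 91.09 tangential err yaw -0.26 q [-0.6   0.55  0.58  1.78 -0.37  0.92  0.16]
```

move_arm:
  deltas:
    - {"tx": -0.0005,"ty": 0.0192,"tz": 0,"rx": 0,"ry": 0,"rz": 0.05}
    - {"tx": -0.0005,"ty": 0.0192,"tz": 0,"rx": 0,"ry": 0,"rz": 0.05}
    - {"tx": -0.0005,"ty": 0.0192,"tz": 0,"rx": 0,"ry": 0,"rz": 0.05}
    - {"tx": -0.0005,"ty": 0.0192,"tz": 0,"rx": 0,"ry": 0,"rz": 0.05}

```text
clock: 12.55
position: [0.549, 0.1001, 0.1939]
eef_rot: [-2.428, -1.99, 0.002]
contact_force: [-1.7, 0.3, -0.8]
grip_width: 0.255
grasp_force: 0.7
```

```bash
python3 -c "
from h import *
arc(2)"
```

```text
t 12.65 p [0.5495 0.1001 0.1939] yawY -11.24 q7 -0.005 F [-0.71 -0.48 -0.28] T [ 0.015  0.158 -0.024] w 22.1 g 0.3 zax [-1.e-03  4.e-04 -1.e+00]
F tool xyz [ 0.05 -0.09  0.23] std [0.63 0.55 0.05] r 0.0551 ang 79.28 tangential err yaw -0.52 q [-0.62  0.58  0.64  1.75 -0.42  0.95 -0.01]
```

move_arm:
  deltas:
    - {"tx": -0.0005,"ty": 0.0192,"tz": 0,"rx": 0,"ry": 0,"rz": 0.05}
    - {"tx": -0.0005,"ty": 0.0192,"tz": 0,"rx": 0,"ry": 0,"rz": 0.05}
    - {"tx": -0.0005,"ty": 0.0192,"tz": 0,"rx": 0,"ry": 0,"rz": 0.05}
    - {"tx": -0.0005,"ty": 0.0192,"tz": 0,"rx": 0,"ry": 0,"rz": 0.05}

```text
clock: 12.98
position: [0.5601, 0.0969, 0.1939]
eef_rot: [-2.623, -1.726, 0.001]
contact_force: [-0.6, 1.5, -0.8]
grip_width: 0.255
grasp_force: 0.7
```

```bash
python3 -c "
from h import *
arc(2)"
```

```text
t 13.08 p [0.5607 0.0968 0.1939] yawY -23.22 q7 -0.167 F [-0.12 -0.02 -0.24] T [0.066 0.093 0.023] w 22.1 g 0.3 zax [-6.e-04  3.e-04 -1.e+00]
F tool xyz [ 0.14 -0.14  0.41] std [0.04 0.2  0.17] r 0.0551 ang 67.19 tangential err yaw -0.41 q [-0.64  0.61  0.7   1.73 -0.46  0.97 -0.17]
```

move_arm:
  deltas:
    - {"tx": -0.0005,"ty": 0.0192,"tz": 0,"rx": 0,"ry": 0,"rz": 0.05}
    - {"tx": -0.0005,"ty": 0.0192,"tz": 0,"rx": 0,"ry": 0,"rz": 0.05}
    - {"tx": -0.0005,"ty": 0.0192,"tz": 0,"rx": 0,"ry": 0,"rz": 0.05}
    - {"tx": -0.0005,"ty": 0.0192,"tz": 0,"rx": 0,"ry": 0,"rz": 0.05}
    - {"tx": -0.0005,"ty": 0.0192,"tz": 0,"rx": 0,"ry": 0,"rz": 0.05}

```text
clock: 13.5
position: [0.5726, 0.0898, 0.1939]
eef_rot: [-2.826, -1.37, 0.001]
contact_force: [-1.6, 0.3, -1.5]
grip_width: 0.256
grasp_force: 0.7
```

move_arm:
  deltas:
    - {"tx": -0.0005,"ty": 0.0192,"tz": 0,"rx": 0,"ry": 0,"rz": 0.05}
    - {"tx": -0.0005,"ty": 0.0192,"tz": 0,"rx": 0,"ry": 0,"rz": 0.05}
    - {"tx": -0.0005,"ty": 0.0192,"tz": 0,"rx": 0,"ry": 0,"rz": 0.05}
    - {"tx": -0.0005,"ty": 0.0192,"tz": 0,"rx": 0,"ry": 0,"rz": 0.05}
    - {"tx": -0.0005,"ty": 0.0192,"tz": 0,"rx": 0,"ry": 0,"rz": 0.05}

```text
clock: 13.92
position: [0.5828, 0.0797, 0.1939]
eef_rot: [-2.98, -0.989, 0.001]
contact_force: [-1.3, 1.5, -1.4]
grip_width: 0.257
grasp_force: 0.7
```

```bash
python3 -c "
from h import *
arc(2)"
```

```text
t 14.02 p [0.5832 0.0793 0.194 ] yawY -53.2 q7 -0.564 F [-0.1   0.43 -0.46] T [ 0.148  0.147 -0.03 ] w 22.1 g 0.3 zax [-1.e-04  5.e-04 -1.e+00]
F tool xyz [ 0.65 -0.8   0.81] std [0.14 0.6  0.36] r 0.0551 ang 37.14 tangential err yaw -0.34 q [-0.66  0.68  0.84  1.67 -0.57  1.05 -0.56]
```

move_arm:
  deltas:
    - {"tx": -0.0005,"ty": 0.0192,"tz": 0,"rx": 0,"ry": 0,"rz": 0.05}
    - {"tx": -0.0005,"ty": 0.0192,"tz": 0,"rx": 0,"ry": 0,"rz": 0.05}
    - {"tx": -0.0005,"ty": 0.0192,"tz": 0,"rx": 0,"ry": 0,"rz": 0.05}
    - {"tx": -0.0005,"ty": 0.0192,"tz": 0,"rx": 0,"ry": 0,"rz": 0.05}
    - {"tx": -0.0005,"ty": 0.0192,"tz": 0,"rx": 0,"ry": 0,"rz": 0.05}

```text
clock: 14.43
position: [0.59, 0.0672, 0.194]
eef_rot: [-3.084, -0.592, 0.001]
contact_force: [-0.5, 1.1, -1.5]
grip_width: 0.256
grasp_force: 0.7
```

move_arm:
  deltas:
    - {"tx": -0.0005,"ty": 0.0192,"tz": 0,"rx": 0,"ry": 0,"rz": 0.05}
    - {"tx": -0.0005,"ty": 0.0192,"tz": 0,"rx": 0,"ry": 0,"rz": 0.05}
    - {"tx": -0.0005,"ty": 0.0192,"tz": 0,"rx": 0,"ry": 0,"rz": 0.05}
    - {"tx": -0.0005,"ty": 0.0192,"tz": 0,"rx": 0,"ry": 0,"rz": 0.05}
    - {"tx": -0.0005,"ty": 0.0192,"tz": 0,"rx": 0,"ry": 0,"rz": 0.05}

```text
clock: 14.85
position: [0.5937, 0.0534, 0.194]
eef_rot: [-3.135, -0.185, 0.0]
contact_force: [-0.9, 1.1, -0.3]
grip_width: 0.258
grasp_force: 0.7
```

```bash
python3 -c "
from h import *
arc(2)"
```

```text
t 14.95 p [0.5939 0.0527 0.1941] yawY -83.2 q7 -0.954 F [ 0.42  0.81 -0.12] T [ 0.159 -0.055 -0.002] w 22.1 g 0.3 zax [ 4.e-04  3.e-04 -1.e+00]
F tool xyz [ 0.79 -1.32  0.56] std [0.21 0.59 0.44] r 0.055 ang 7.02 tangential err yaw -0.22 q [-0.66  0.75  0.97  1.65 -0.67  1.11 -0.95]
```

move_arm:
  deltas:
    - {"tx": -0.0005,"ty": 0.0192,"tz": 0,"rx": 0,"ry": 0,"rz": 0.05}
    - {"tx": -0.0005,"ty": 0.0192,"tz": 0,"rx": 0,"ry": 0,"rz": 0.05}
    - {"tx": -0.0005,"ty": 0.0192,"tz": 0,"rx": 0,"ry": 0,"rz": 0.05}
    - {"tx": -0.0005,"ty": 0.0192,"tz": 0,"rx": 0,"ry": 0,"rz": 0.05}
    - {"tx": 0,"ty": 0,"tz": 0,"rx": 0,"ry": 0,"rz": 0}

```text
clock: 15.37
position: [0.5941, 0.0415, 0.1941]
eef_rot: [-3.138, 0.143, -0.0]
contact_force: [1.1, 1.3, -1.2]
grip_width: 0.259
grasp_force: 0.6
```

```bash
python3 -c "
from h import *
arc(2)"
```

```text
t 15.47 p [0.5941 0.0415 0.1941] yawY -95.14 q7 -1.108 F [-0.29  1.86 -0.95] T [ 0.255 -0.028  0.028] w 21.8 g 0.6 zax [ 3.e-04  4.e-04 -1.e+00]
F tool xyz [-0.35 -1.37  1.06] std [0.06 0.47 0.11] r 0.0549 ang 355.34 tangential err yaw -0.48 q [-0.66  0.77  1.02  1.66 -0.71  1.14 -1.11]
```

move_arm:
  deltas:
    - {"tx": -0.0005,"ty": 0.0192,"tz": 0,"rx": 0,"ry": 0,"rz": 0.05}
    - {"tx": -0.0005,"ty": 0.0192,"tz": 0,"rx": 0,"ry": 0,"rz": 0.05}
    - {"tx": -0.0005,"ty": 0.0192,"tz": 0,"rx": 0,"ry": 0,"rz": 0.05}
    - {"tx": -0.0005,"ty": 0.0192,"tz": 0,"rx": 0,"ry": 0,"rz": 0.05}
    - {"tx": 0,"ty": 0,"tz": 0,"rx": 0,"ry": 0,"rz": 0}

```text
clock: 15.88
position: [0.5921, 0.0324, 0.194]
eef_rot: [-3.102, 0.468, 0.001]
contact_force: [0.2, 4.5, -0.1]
grip_width: 0.257
grasp_force: 2.3
```

```bash
python3 -c "
from h import *
arc(2)"
```

```text
t 15.98 p [0.592  0.0323 0.194 ] yawY -107.07 q7 -1.263 F [1.36 6.01 0.89] T [ 1.11  -0.144  0.041] w 22.0 g 2.7 zax [ 1.0e-04  3.6e-03 -1.0e+00]
F tool xyz [-0.66 -5.45 -0.65] std [0.4  0.6  0.22] r 0.0545 ang 345.48 tangential err yaw -2.55 q [-0.67  0.79  1.07  1.66 -0.75  1.16 -1.26]
```

move_arm:
  deltas:
    - {"tx": 0,"ty": 0.0096,"tz": 0,"rx": 0,"ry": 0,"rz": 0.025}
    - {"tx": 0,"ty": 0.0096,"tz": 0,"rx": 0,"ry": 0,"rz": 0.025}
    - {"tx": 0,"ty": 0,"tz": 0,"rx": 0,"ry": 0,"rz": 0}
    - {"tx": 0,"ty": 0,"tz": 0,"rx": 0,"ry": 0,"rz": 0}

```text
clock: 16.32
position: [0.5913, 0.0301, 0.194]
eef_rot: [-3.089, 0.546, 0.001]
contact_force: [0.6, 6.4, -0.4]
grip_width: 0.254
grasp_force: 3.0
```

```bash
python3 -c "
from h import *
arc(6)"
```

```text
t 16.62 p [0.5914 0.0301 0.194 ] yawY -110.04 q7 -1.302 F [1.39 5.94 0.26] T [ 1.273 -0.168 -0.052] w 22.1 g 3.0 zax [ 4.0e-04  4.5e-03 -1.0e+00]
F tool xyz [-1.17 -5.73  0.16] std [0.3  0.52 0.25] r 0.0544 ang 343.05 tangential err yaw -3.1 q [-0.67  0.79  1.09  1.67 -0.76  1.16 -1.3 ]
```

move_arm:
  deltas:
    - {"tx": 0,"ty": 0.0096,"tz": 0,"rx": 0,"ry": 0,"rz": 0.025}
    - {"tx": 0,"ty": 0.0096,"tz": 0,"rx": 0,"ry": 0,"rz": 0.025}
    - {"tx": 0,"ty": 0,"tz": 0,"rx": 0,"ry": 0,"rz": 0}
    - {"tx": 0,"ty": 0,"tz": 0,"rx": 0,"ry": 0,"rz": 0}

```text
clock: 16.95
position: [0.5905, 0.028, 0.194]
eef_rot: [-3.073, 0.626, 0.001]
contact_force: [1.4, 7.0, -0.6]
grip_width: 0.257
grasp_force: 3.4
```

```bash
python3 -c "
from h import *
arc(6)"
```

```text
t 17.25 p [0.5905 0.028  0.194 ] yawY -113.01 q7 -1.34 F [ 2.6   6.7  -0.03] T [ 1.387 -0.276  0.077] w 22.1 g 3.4 zax [ 7.0e-04  5.3e-03 -1.0e+00]
F tool xyz [-1.17 -7.44  0.06] std [0.75 0.52 0.26] r 0.0543 ang 340.65 tangential err yaw -3.66 q [-0.67  0.8   1.1   1.67 -0.77  1.17 -1.34]
```

move_arm:
  deltas:
    - {"tx": 0,"ty": -0.011,"tz": 0,"rx": 0,"ry": 0,"rz": 0}
    - {"tx": 0,"ty": -0.011,"tz": 0,"rx": 0,"ry": 0,"rz": 0}
    - {"tx": 0,"ty": -0.011,"tz": 0,"rx": 0,"ry": 0,"rz": 0}
    - {"tx": 0,"ty": 0,"tz": 0,"rx": 0,"ry": 0,"rz": 0}
    - {"tx": 0,"ty": 0,"tz": 0,"rx": 0,"ry": 0,"rz": 0}

```text
clock: 17.67
position: [0.5918, 0.028, 0.1944]
eef_rot: [3.075, -0.636, 0.001]
contact_force: [0.8, 0.8, 0.9]
grip_width: 0.257
grasp_force: 0.5
```

```bash
python3 -c "
from h import *
arc(3)"
```

```text
t 17.82 p [0.5918 0.0281 0.1943] yawY -113.4 q7 -1.351 F [-0.53  0.05  0.3 ] T [ 0.016 -0.015  0.049] w 22.0 g 0.2 zax [ 5.0e-04 -1.2e-03 -1.0e+00]
F tool xyz [-0.31 -0.12  0.05] std [0.22 0.21 0.25] r 0.0554 ang 341.12 tangential err yaw -4.53 q [-0.67  0.8   1.1   1.67 -0.77  1.17 -1.35]
```

move_arm:
  deltas:
    - {"tx": 0,"ty": -0.01,"tz": 0,"rx": 0,"ry": 0,"rz": 0}
    - {"tx": 0,"ty": -0.01,"tz": 0,"rx": 0,"ry": 0,"rz": 0}
    - {"tx": 0,"ty": 0,"tz": 0,"rx": 0,"ry": 0,"rz": 0}
    - {"tx": 0,"ty": 0,"tz": -0.05,"rx": 0,"ry": 0,"rz": 0}
    - {"tx": 0,"ty": 0,"tz": -0.1,"rx": 0,"ry": 0,"rz": 0}
    - {"tx": 0,"ty": 0,"tz": -0.2,"rx": 0,"ry": 0,"rz": 0}
    - {"tx": 0,"ty": 0,"tz": -0.2,"rx": 0,"ry": 0,"rz": 0}
    - {"tx": 0,"ty": 0,"tz": -0.2,"rx": 0,"ry": 0,"rz": 0}
    - {"tx": 0,"ty": 0,"tz": -0.1,"rx": 0,"ry": 0,"rz": 0}
  grip: 30

```text
clock: 18.57
position: [0.5939, 0.0302, 0.3263]
eef_rot: [3.076, -0.637, 0.01]
contact_force: [-0.4, -0.3, 0.5]
grip_width: 0.355
grasp_force: 0.0
```

move_arm:
  deltas:
    - {"tx": -0.1,"ty": -0.23,"tz": 0,"rx": 0,"ry": 0,"rz": 0}
    - {"tx": -0.1,"ty": -0.23,"tz": 0,"rx": 0,"ry": 0,"rz": 0}
    - {"tx": -0.1,"ty": -0.23,"tz": 0,"rx": 0,"ry": 0,"rz": 0}
    - {"tx": -0.1,"ty": -0.23,"tz": 0,"rx": 0,"ry": 0,"rz": 0}
    - {"tx": -0.1,"ty": -0.23,"tz": 0,"rx": 0,"ry": 0,"rz": 0}
    - {"tx": -0.1,"ty": -0.23,"tz": 0,"rx": 0,"ry": 0,"rz": 0}
    - {"tx": -0.1,"ty": -0.23,"tz": 0,"rx": 0,"ry": 0,"rz": 0}
    - {"tx": -0.1,"ty": -0.23,"tz": 0,"rx": 0,"ry": 0,"rz": 0}
    - {"tx": -0.1,"ty": -0.23,"tz": 0,"rx": 0,"ry": 0,"rz": 0}
    - {"tx": -0.1,"ty": -0.23,"tz": 0,"rx": 0,"ry": 0,"rz": 0}
    - {"tx": 0,"ty": 0,"tz": 0,"rx": 0,"ry": 0,"rz": 0}

```text
clock: 19.48
position: [0.5894, 0.4188, 0.3199]
eef_rot: [-3.078, 0.61, 0.003]
contact_force: [-1.2, 2.2, -0.5]
grip_width: 0.348
grasp_force: 0.0
```

```bash
python3 -c "
from h import *
rep()
I=get_image('scene')
J=np.mean([get_image('top') for _ in range(4)],0).astype(np.uint8)
for n,im,bx in (('top',J,(240,165,275,195)),('scene',I,(235,155,282,190))):
  for k in('red','brass'):
    for b in blobs(im,bx,k): print(n,k,b,[plane(n,b,z).round(4)[:2].tolist() for z in(.19,.206,.2285,.237)])
a=cv2.resize(I[150:190,240:280],(400,400),interpolation=cv2.INTER_CUBIC)
b=cv2.resize(J[160:200,232:272],(400,400),interpolation=cv2.INTER_CUBIC)
cv2.imwrite('pics/s4.png',np.hstack([a,b])[:,:,::-1])"
```

```text
t 19.48 p [0.5894 0.4188 0.3199] yawY -112.41 q7 -2.114 F [-1.19  2.24 -0.49] T [ 0.14   0.007 -0.004] w 29.7 g 0.0 zax [-0.0011  0.0037 -1.    ]
top red (np.float64(251.35), np.float64(177.45), 14) [[0.5431, 0.0459], [0.5393, 0.0459], [0.5339, 0.0459], [0.5318, 0.0459]]
top red (np.float64(252.2), np.float64(188.77), 8) [[0.5092, 0.0453], [0.5059, 0.0453], [0.5012, 0.0453], [0.4994, 0.0453]]
top brass (np.float64(251.2), np.float64(178.04), 113) [[0.5414, 0.0464], [0.5376, 0.0464], [0.5322, 0.0464], [0.5301, 0.0464]]
scene red (np.float64(280.67), np.float64(155.67), 2) [[0.6306, -0.0794], [0.6018, -0.0622], [0.5613, -0.038], [0.546, -0.0289]]
scene red (np.float64(264.88), np.float64(177.64), 3) [[0.5132, 0.0428], [0.4872, 0.0571], [0.4505, 0.0773], [0.4367, 0.0849]]
scene red (np.float64(265.97), np.float64(180.72), 4) [[0.4943, 0.049], [0.4687, 0.0632], [0.4327, 0.0831], [0.4191, 0.0906]]
scene brass (np.float64(258.36), np.float64(170.57), 47) [[0.5636, 0.0398], [0.5364, 0.0542], [0.4981, 0.0744], [0.4836, 0.082]]
```

View pics/s4.png

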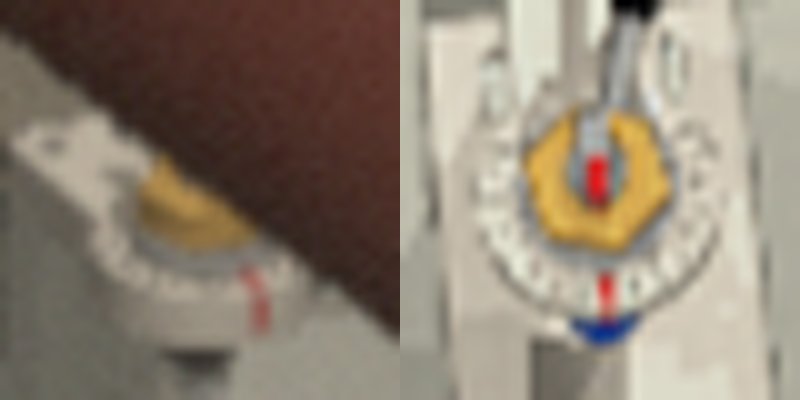

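The top view shows the red pointer (597,180 in the crop) in line with the mark (606,290). The lock nut sits down on its washer with the bar to the rear, so I'll hand in.

```bash
python3 -c "
from workcell import workorder
print(workorder.close_job())"
```

```text
the job is handed in; nothing more can be done
None
```

I turned the stop screw until its pointer stood over the red mark (within about 2° in the top view), then ran the lock nut down onto its washer and tightened it with about 7 N at the ball (highest averaged reading 7.4 N). I handed the job in at about 20 s, with the arm clear of the stand.

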